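# Sort a left-hand and a right-hand angle bracket from the draining rack into side trays

### The job

Two washed grey-painted angle brackets stand on the sloping draining rack: one is left-hand, the other its mirror image, right-hand. Seen with the base down and the tall wall at the back, the left-hand bracket has its low end cheek at the left end and the right-hand one at the right end; put the left-hand bracket in the left one of the two steel trays (left as the robot sees them) and the right-hand bracket in the right one. Set each down gently, flat on its base about the middle of its tray and with its long side in line with the tray's long side, let go, and do not disturb the tape roll, mortar and glass dish.

Things in the scene. Friction and masses are not known exactly. Their poses are not given: they have to be found in the camera images.
- bracket_left_hand: LEFT-HAND grey-painted bracket, 0.2-0.42 kg, loose. Origin: centre of the base's underside. Base 60 (x) x 90 (y) x 8 mm. Upright wall along the whole +x edge: x +20 to +30 mm, top at z 58 mm. Low end cheek only at +y: y +37 to +45, x -30 to +20 mm, top at z 36 mm. Starts base down on the rack's slope, wall upslope: its z leans 30 deg towards the robot, +y to its left.
- bracket_right_hand: RIGHT-HAND bracket: mirror image of the left-hand one; same sizes, mass range, origin and start attitude, but the low end cheek is at the -y end (y -45 to -37 mm). The two start side by side on the rack, in either order, 22 mm or more apart.
- draining_rack: steel draining rack, fixed, 240 mm wide (y), 136 mm along its slope. Origin on the worktop under its middle, x from its low front (robot side) to its high back. Slats slope 30 deg; their upper face is 40 mm above the worktop at the front, 110 mm at the back; the front lip stands 10 mm above them. Brackets rest against the lip, 60 mm (+-4) left and right of its middle.
- tray_left: shallow stainless steel tray, the left one (greater y) of the two, fixed to the worktop, 130 (x) x 200 (y, long side) mm outside, walls 2 mm thick and 16 mm high, inner floor 2 mm above the worktop; origin: centre of its underside, on the worktop.
- tray_right: the same tray, the right one (smaller y) of the two, fixed; same sizes, origin and axes.
- tape_roll: bystander: roll of brown tape lying flat, 98 mm across, 22 mm high; origin at the centre of its underside.
- mortar: bystander: white mortar, 98 mm across, 45 mm high; origin at the centre of its underside.
- petri_dish: bystander: clear glass dish, 91 mm across, 16 mm high; origin at the centre of its underside.

How it is judged:
At the end, for the whole second after the job is handed in: Left-hand bracket in left tray, right-hand bracket in right tray, each at rest, flat on its base on the tray floor (within 0.1 rad), origin within 30 mm (tray x) and 40 mm (tray y) of the tray's middle, long side within 0.25 rad of the tray's long side, either way round (x of bracket_left_hand in the frame of tray_left between -0.03 and 0.03 m and y of bracket_left_hand in the frame of tray_left between -0.04 and 0.04 m and z of bracket_left_hand in the frame of tray_left below 0.008 m and angle between each of bracket_left_hand, bracket_right_hand's own z axis and vertical below 0.1 rad and angle between the y axis of bracket_left_hand and the y axis of tray_left, either way round below 0.25 rad and linear speed of each of bracket_left_hand, bracket_right_hand below 0.02 m/s and angular speed of each of bracket_left_hand, bracket_right_hand below 0.1 rad/s and x of bracket_right_hand in the frame of tray_right between -0.03 and 0.03 m and y of bracket_right_hand in the frame of tray_right between -0.04 and 0.04 m and z of bracket_right_hand in the frame of tray_right below 0.008 m and angle between the y axis of bracket_right_hand and the y axis of tray_right, either way round below 0.25 rad); the robot touches nothing.
It fails at once if a bracket is dropped or thrown down (it comes down to within 20 mm of the worktop at more than 0.5 m/s, as in a fall of more than 12 mm) ((height (world z) of bracket_left_hand below 0.02 m and linear speed of bracket_left_hand above 0.5 m/s) or (height (world z) of bracket_right_hand below 0.02 m and linear speed of bracket_right_hand above 0.5 m/s)).
It fails at once if a bystander (tape roll, mortar, glass dish) is moved by more than 20 mm (distance of any of tape_roll, mortar, petri_dish from where it was at the start of the episode above 0.02 m).
It also fails if it takes over 58 s, if anything falls off the work surface, if the arm or the gripper's body presses on something with over 40 N, if the wrist force passes 120 N, or if a joint passes its speed limit or range.

### The arm

A 7-joint arm with a two-finger parallel gripper is mounted at the origin on a cart in front of the work surface, level with it; the furniture and walls round the work are solid. World frame = base frame: x ahead of the robot, y to its left, z up, the work surface at z = 0. Lengths are in m, angles in rad, forces in N, time in s.
With the tool pointing down it reaches from about 0.425 to 1.025 m from the base axis. Payload 3.6 kg.
Tool frame: the origin (TCP) lies at the very end of the fingers, on their centre line; the grasp point (between the pads) lies 19 mm behind it; y points along the fingers, z is the direction in which the jaws open and shut, and the axes are right-handed (so a half turn about y gives the same grasp; the last joint's range is limited). The gripper opens to 85 mm and grips with 20 to 120 N. Pads are 22 mm wide; open, the fingers measure 114 mm over their backs; the gripper's body (76 mm by 85 mm) begins 54 mm behind the grasp point. The pads swing forward as they close: fully open they stand 13 mm farther back than shut.
Start: joints at [-1.31, 0.591, 0.048, 1.609, -0.033, 0.943, -0.034], TCP at [0.252, 0.68, 0.231] pointing down, gripper open.
Joint ranges: [-2.69, 2.69], [-0.47, 2.24], [-1.27, 1.36], [0.19, 2.51], [-1.53, 4.68], [0.08, 2.07], [-3.09, 3.09]. Speed limits (rad/s): [2.57, 2.57, 3.14, 3.14, 3.14, 3.14, 3.14].

### API

Orientations are given as a 3x3 rotation matrix whose columns are the frame's x, y, z axes.
In Python, from plant import ctrl gives the robot as it stands.
- The arm moves only by the tool arm_command, never from a script. Its argument "plan" is a list of rows, each an object of numbers: "dx", "dy", "dz": the shift along the tool's x, y, z in mm; "yaw": the turn about the tool's y in degrees. A call has 1 to 10 rows; each row is the pose to reach, as a shift and turn from the pose commanded when the call began, along the tool's axes at that moment; what a row does not reach only later rows make up. A row lasts 1/10 s, in which the tool goes at most 50 mm and 8.59 degrees, less where a joint would pass 70% of its speed; a pose out of reach is approached as far as the arm can. A call with a gripper value outside its range is refused whole. "grip" is the opening, from -1 (shut) to 1 (fully open), so that 0 is half open, set as the call begins (left out, the last holds). The fingers move at their own pace and stop on an object; the grip force is fixed at half the most. Time passes only in rows, so rows that repeat a pose let the fingers close. It gives the time, the measured TCP pose, the force and the opening at its end, in the units of the state.
- ctrl.get_obs(): the state, without advancing time (a new reading comes with each control period).
- ctrl.snapshot(name): name is "scene" or "top" or "wrist"; returns the picture (384x512x3 uint8, red, green, blue); there is no depth.
- ctrl.get_calibration(name): a dict with "camera_matrix" (3x3 intrinsics, pixels), "dist_coeffs" ([k1, k2, p1, p2, k3] as OpenCV has them; the pictures are not rectified), "xyz" and "rotation" of the camera in the world. Camera axes: x right, y down, z forward; pixel columns grow to the right and rows downward; lengths in m; the calibration is good to about 2 mm. A picture is of the moment at which its call begins: read the wrist's pose just before it. get_calibration takes no time and is no camera call; for the wrist camera it gives the pose at the moment of the call.
- ctrl.job_done(): hands the job in, once; it reports no verdict.
The state is a dict: "time": time; "joint_pos": joint angles; "qd": joint speeds; "tau": joint torques, N m; "ee_pos": TCP position; "tool_rot": TCP orientation; "force": force on the tool from outside, world axes, zero at the start; "torque": the same for the moment, N m; "gripper_width": opening from 0.0 (shut) to 1.0 (fully open).
Only numpy, scipy, OpenCV 4.12 (cv2) and the standard library are available. Lean on these libraries where they do the work, as an engineer would, in place of code of your own. Each camera call takes 0.05 s, during which the arm holds its last target.

## Working session

There is one attempt and no reset: what is moved stays moved. The work goes in short steps, Python scripts to look and compute and a tool call to move; the robot and the scene stay as the last step left them, time stands still between calls to the robot, and variables do not carry over. Pictures are saved under pics/ and viewed, and the job is handed in when it is done.

Besides the shell and the picture viewer there is one more tool, called by a JSON object that holds its "op" and its "data", one argument or row to a line. arm_command: Moves the arm, as the interface text tells. Its arguments: {"type":"object","properties":{"plan":{"type":"array","items":{"type":"object","properties":{"dx":{"type":"number"},"dy":{"type":"number"},"dz":{"type":"number"},"yaw":{"type":"number"}}}},"grip":{"type":"number"}},"required":["plan"]}

```bash
ls; mkdir -p pics
python3 - <<'E'
from plant import ctrl
import cv2
o=ctrl.get_obs()
for k,v in o.items(): print(k,v)
for n in ["scene","top","wrist"]:
    c=ctrl.get_calibration(n); print(n,c)
    im=ctrl.snapshot(n); cv2.imwrite(f"pics/{n}0.png",im[:,:,::-1])
E
```

```text
pics
time 0.0
joint_pos [-1.30947991  0.59211006  0.0482866   1.609825   -0.0332979   0.9426878
 -0.03369568]
qd [ 0.00104082  0.00063623 -0.0003148   0.00110072  0.00111805  0.00030926
 -0.00050321]
tau [-7.70876377e-04 -5.48698139e+01  1.54675853e+00 -1.98119742e+01
  9.50406451e-03  9.02603060e-03 -4.51345798e-06]
ee_pos [0.25157833 0.6790735  0.23014613]
tool_rot [[ 9.37744031e-01 -6.59625160e-04  3.47326501e-01]
 [-3.47327106e-01 -2.12577304e-03  9.37741629e-01]
 [ 1.19779337e-04 -9.99997523e-01 -2.22253667e-03]]
force [ 0.14298727 -0.28341329  0.01566229]
torque [-0.01961667  0.00838655  0.04958359]
gripper_width 0.9974687659726661
scene {'camera_matrix': array([[429.88066939,   0.        , 259.92010311],
       [  0.        , 429.88066939, 192.99862145],
       [  0.        ,   0.        ,   1.        ]]), 'dist_coeffs': array([0.0301714, 0.       , 0.       , 0.       , 0.       ]), 'xyz': array([-0.04806099, -0.85185192,  0.98805784]), 'rotation': array([[ 0.82824801, -0.36702761,  0.42343355],
       [-0.56036105, -0.543636  ,  0.6248643 ],
       [ 0.00085127, -0.75481828,
[... 270 characters left out ...]
.        ]), 'xyz': array([0.38400607, 0.04713276, 1.14386589]), 'rotation': array([[-0.00920485, -0.98667537,  0.16244071],
       [-0.9999507 ,  0.00847749, -0.00517031],
       [ 0.00372433, -0.16248029, -0.98670476]])}
wrist {'camera_matrix': array([[325.13122316,   0.        , 254.63233398],
       [  0.        , 325.13122316, 194.39919675],
       [  0.        ,   0.        ,   1.        ]]), 'dist_coeffs': array([-0.07092484,  0.        ,  0.        ,  0.        ,  0.        ]), 'xyz': array([0.18151815, 0.70518073, 0.37352617]), 'rotation': array([[ 0.34668027,  0.89729427,  0.27326871],
       [ 0.93798287, -0.33134117, -0.10198615],
       [-0.00096641,  0.29167796, -0.95651609]])}
```

View pics/scene0.png

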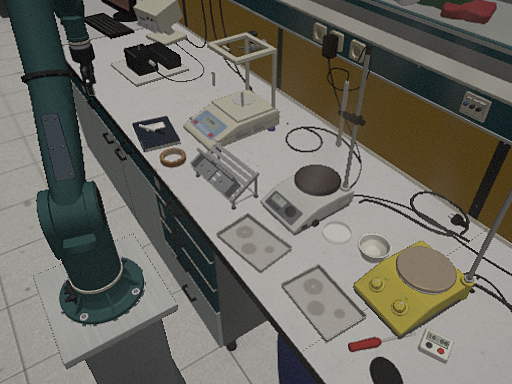

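View pics/top0.png

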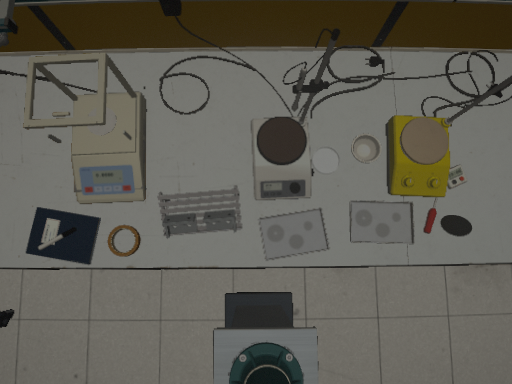

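View pics/wrist0.png

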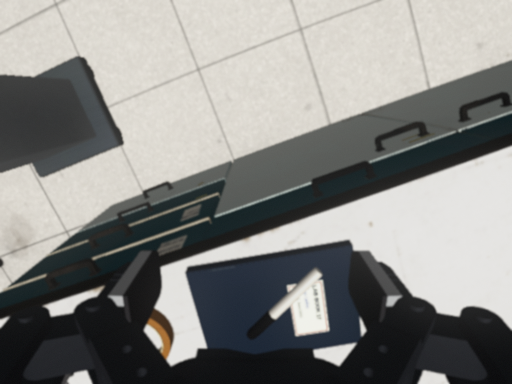

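The top view shows the rack near (200,211), the trays near (294,233) and (381,222), and the tape roll near (124,240). The mortar is near (365,149) and the dish near (325,160). Next I'll zoom in on the rack.

Run:
```python
import cv2,numpy as np
a=cv2.imread('pics/top0.png')[175:275,145:265]; b=cv2.imread('pics/scene0.png')[130:220,170:270]
a=cv2.resize(a,(480,400),interpolation=2); b=cv2.resize(b,(800-480,288),interpolation=2)
c=np.zeros((400,800,3),np.uint8); c[:,:480]=a; c[:288,480:]=b
c=np.clip(c.astype(float)*1.3,0,255).astype('uint8')
cv2.imwrite('pics/zoom0.png',c)
t=cv2.resize(cv2.imread('pics/top0.png')[190:275,245:425],(800,378),interpolation=2); cv2.imwrite('pics/zoomtray.png',t)
```

```text
(no output)
```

View pics/zoom0.png

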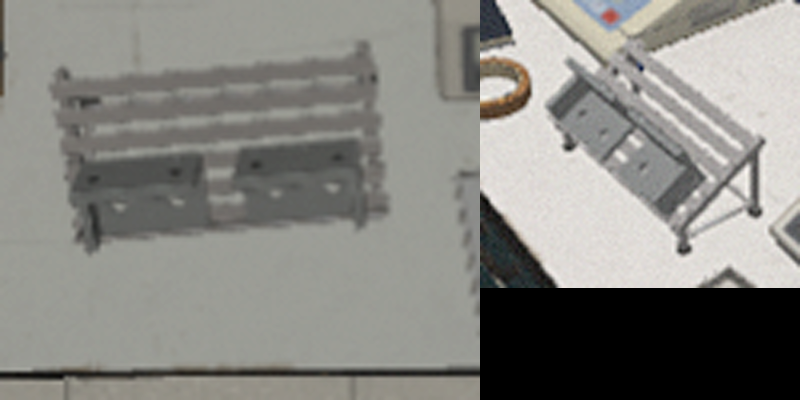

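View pics/zoomtray.png

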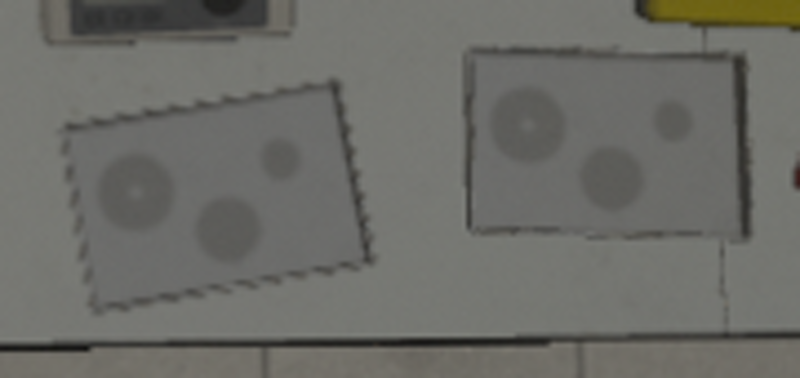

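```bash
cat > h.py <<'E'
import numpy as np,cv2
def ray(c,px):
    px=np.array(px,float).reshape(-1,1,2)
    u=cv2.undistortPoints(px,c['camera_matrix'],np.array(c['dist_coeffs'])).reshape(-1,2)
    d=np.c_[u,np.ones(len(u))]@np.array(c['rotation']).T
    return np.array(c['xyz']),d
def onz(c,px,z):
    o,d=ray(c,px); return o+d*((z-o[2])/d[:,2])[:,None]
def tri(c1,p1,c2,p2):
    o1,d1=ray(c1,p1);o2,d2=ray(c2,p2);out=[]
    for a,b in zip(d1,d2):
        A=np.c_[a,-b];s=np.linalg.lstsq(A,o2-o1,rcond=None)[0]
        q1=o1+a*s[0];q2=o2+b*s[1];out.append(np.r_[(q1+q2)/2,np.linalg.norm(q1-q2)])
    return np.array(out)
def proj(c,P):
    R=np.array(c['rotation']);P=np.atleast_2d(P)
    return cv2.projectPoints(((P-c['xyz'])@R).reshape(-1,1,3),np.zeros(3),np.zeros(3),c['camera_matrix'],np.array(c['dist_coeffs']))[0].reshape(-1,2)
E
python3 - <<'E'
from plant import ctrl
from h import *
np.set_printoptions(precision=4,suppress=True)
c=ctrl.get_calibration('top')
z=lambda P:[(x/4+145,y/4+175) for x,y in P]
print(onz(c,z([(62,85),(368,58)]),.11))
print(onz(c,z([(85,232),(375,215)]),.045))
s=800/180; zt=lambda P:[(x/s+245,y/s+190) for x,y in P]
tl=onz(c,zt([(66,128),(335,84),(372,262),(95,310)]),.016)
tr=onz(c,zt([(467,50),(742,57),(747,238),(470,232)]),.016)
for n,t in (('L',tl),('R',tr)):
    print(n,t,t.mean(0)); e=t[0]+t[3]-t[1]-t[2]; print('yaxis ang from world y deg',np.degrees(np.arctan2(-e[0],e[1])), np.linalg.norm(e)/2)
print(onz(c,[(124,240)],.02),onz(c,[(325,160)],.01),onz(c,[(365,149)],.04))
E
```

```text
[[0.5465 0.3036 0.11  ]
 [0.5646 0.0799 0.11  ]]
[[0.4429 0.2987 0.045 ]
 [0.4541 0.077  0.045 ]]
L [[ 0.4867  0.0112  0.016 ]
 [ 0.5163 -0.1813  0.016 ]
 [ 0.3903 -0.2025  0.016 ]
 [ 0.3593 -0.0073  0.016 ]] [ 0.4381 -0.095   0.016 ]
yaxis ang from world y deg 8.880689976259436 0.19615553996851237
R [[ 0.5399 -0.2775  0.016 ]
 [ 0.5329 -0.4782  0.016 ]
 [ 0.4033 -0.4715  0.016 ]
 [ 0.4103 -0.2729  0.016 ]] [ 0.4716 -0.375   0.016 ]
yaxis ang from world y deg -2.017801492508232 0.19974941810505722
[[0.4231 0.4367 0.02  ]] [[ 0.6773 -0.2043  0.01  ]] [[ 0.7051 -0.3284  0.04  ]]
```

{"op": "arm_command", "data": {
  "plan": [
    {"dx": 35,"dz": -33,"yaw": 6},
    {"dx": 70,"dz": -66,"yaw": 13},
    {"dx": 105,"dz": -100,"yaw": 20},
    {"dx": 140,"dz": -133,"yaw": 27},
    {"dx": 175,"dz": -166,"yaw": 34},
    {"dx": 210,"dz": -200,"dy": -5,"yaw": 41},
    {"dx": 245,"dz": -233,"dy": -10,"yaw": 48},
    {"dx": 280,"dz": -266,"dy": -15,"yaw": 55},
    {"dx": 315,"dz": -300,"dy": -20,"yaw": 61},
    {"dx": 350,"dz": -333,"dy": -20,"yaw": 66}
  ]
}}

```text
schema error: expected keys dx, dy, dz, yaw
```

Run:
```python
from plant import ctrl
o=ctrl.get_obs();print(o['ee_pos'],o['tool_rot'],o['joint_pos'])
```

```text
[0.25163775 0.67923558 0.23034863] [[ 9.37732483e-01 -5.50235120e-04  3.47357867e-01]
 [-3.47358291e-01 -1.74729236e-03  9.37730859e-01]
 [ 9.09632962e-05 -9.99998322e-01 -1.82962154e-03]] [-1.3094834   0.59198545  0.04831979  1.6095265  -0.0333236   0.94271796
 -0.03369773]
```

All keys needed.

{"op": "arm_command", "data": {
  "plan": [
    {"dx": 35,"dy": 0,"dz": -33,"yaw": 6},
    {"dx": 70,"dy": 0,"dz": -66,"yaw": 13},
    {"dx": 105,"dy": 0,"dz": -100,"yaw": 20},
    {"dx": 140,"dy": 0,"dz": -133,"yaw": 27},
    {"dx": 175,"dy": 0,"dz": -166,"yaw": 34},
    {"dx": 210,"dy": -5,"dz": -200,"yaw": 41},
    {"dx": 245,"dy": -10,"dz": -233,"yaw": 48},
    {"dx": 280,"dy": -15,"dz": -266,"yaw": 55},
    {"dx": 320,"dy": -20,"dz": -304,"yaw": 61},
    {"dx": 355,"dy": -20,"dz": -337,"yaw": 66}
  ]
}}

```text
time: 1.15
ee_pos: [0.4669, 0.2421, 0.2519]
tool_rot: [[0.061, 0.001, 0.998], [-0.998, 0.001, 0.061], [-0.001, -1.0, 0.001]]
force: [-0.0, -0.3, -0.1]
gripper_width: 1.0
```

{"op": "arm_command", "data": {
  "plan": [
    {"dx": 0,"dy": 0,"dz": 0,"yaw": 0}
  ]
}}

```text
time: 1.25
ee_pos: [0.4694, 0.2354, 0.252]
tool_rot: [[0.05, 0.003, 0.999], [-0.999, -0.003, 0.05], [0.003, -1.0, 0.002]]
force: [-1.2, 0.3, 0.3]
gripper_width: 1.001
```

Run:
```python
from plant import ctrl
import cv2
o=ctrl.get_obs();print(o['time'],o['ee_pos'],o['tool_rot'],o['joint_pos'],o['force'])
print(ctrl.get_calibration('wrist'))
cv2.imwrite('pics/w1.png',ctrl.snapshot('wrist')[:,:,::-1])
```

```text
1.25 [0.46940303 0.23536993 0.25197737] [[ 0.05003845  0.00252584  0.9987441 ]
 [-0.9987416  -0.00324833  0.05004654]
 [ 0.00337066 -0.99999153  0.00236012]] [-0.88521765  0.33537113  0.42531792  2.05057018 -0.18630674  0.79158772
 -0.29938176] [-1.24136216  0.31684174  0.31614733]
{'camera_matrix': array([[325.13122316,   0.        , 254.63233398],
       [  0.        , 325.13122316, 194.39919675],
       [  0.        ,   0.        ,   1.        ]]), 'dist_coeffs': array([-0.07092484,  0.        ,  0.        ,  0.        ,  0.        ]), 'xyz': array([0.46492993, 0.3100627 , 0.39500768]), 'rotation': array([[ 0.99870826,  0.04778658,  0.01727004],
       [ 0.05075206, -0.95459311, -0.29355787],
       [ 0.00245773,  0.29405515, -0.95578529]])}
```

View pics/w1.png

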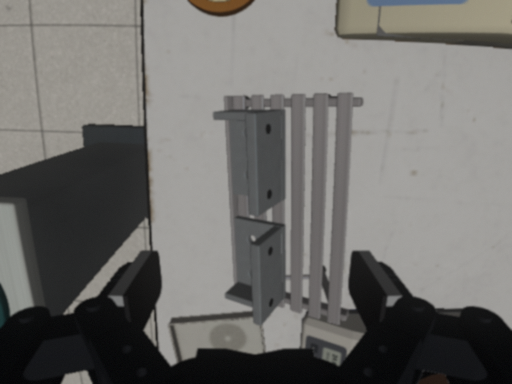

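Run:
```python
import cv2,numpy as np
a=cv2.imread('pics/w1.png')[85:330,190:390]
a=cv2.resize(a,(490,600),interpolation=2); cv2.imwrite('pics/w1z.png',np.clip(a*1.6,0,255).astype('uint8'))
```

```text
(no output)
```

View pics/w1z.png

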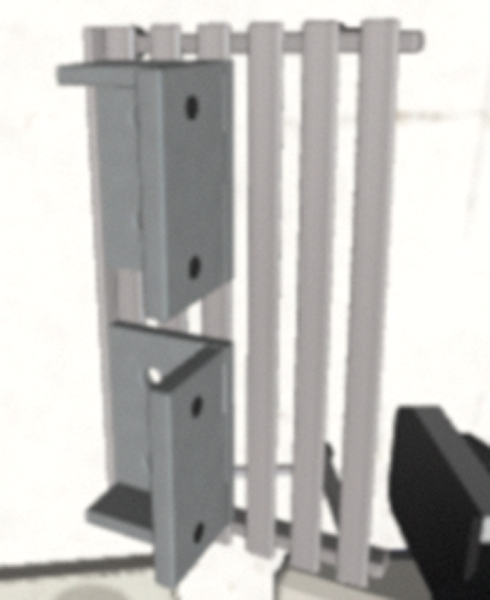

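Run:
```python
from h import *
np.set_printoptions(precision=4,suppress=True)
c=dict(camera_matrix=np.array([[325.13122316,0,254.63233398],[0,325.13122316,194.39919675],[0,0,1.]]),dist_coeffs=np.array([-0.07092484,0,0,0,0]),xyz=np.array([0.46492993,0.3100627,0.39500768]),rotation=np.array([[0.99870826,0.04778658,0.01727004],[0.05075206,-0.95459311,-0.29355787],[0.00245773,0.29405515,-0.95578529]]))
z=lambda P:[(x/2.45+190,y/2.45+85) for x,y in P]
F=onz(c,z([(141,68),(145,318),(152,388),(158,580)]),.115);print('front top',F, F[0]-F[1],F[2]-F[3])
B=onz(c,z([(165,68),(165,320),(177,388),(180,575)]),.120);print('back top',B, B[0]-B[1],B[2]-B[3])
# bottom back of base at slope z=.07
print(onz(c,z([(232,60),(232,280),(232,342),(235,545)]),.07))
print('rack posts', onz(c,z([(84,28),(398,20),(415,42)]),.11), onz(c,z([(84,28)]),.05))
```

```text
front top [[0.4604 0.2954 0.115 ]
 [0.466  0.2042 0.115 ]
 [0.47   0.1755 0.115 ]
 [0.4769 0.086  0.115 ]] [-0.0056  0.0912  0.    ] [-0.0069  0.0895  0.    ]
back top [[0.4686 0.2961 0.12  ]
 [0.4734 0.2057 0.12  ]
 [0.4794 0.1784 0.12  ]
 [0.4856 0.093  0.12  ]] [-0.0048  0.0904  0.    ] [-0.0063  0.0854  0.    ]
[[0.4956 0.2981 0.07  ]
 [0.5026 0.2065 0.07  ]
 [0.5049 0.1778 0.07  ]
 [0.5149 0.0722 0.07  ]]
rack posts [[0.4401 0.3077 0.11  ]
 [0.5484 0.3164 0.11  ]
 [0.5553 0.3094 0.11  ]] [[0.4349 0.3072 0.05  ]]
```

The left (upper) bracket has its cheek at the +y end (zoom 60–140,72), so it is left-hand. The lower one has its cheek at the −y end (90–150,505), so it is right-hand. I'll grip the leaning wall across its thickness, so that the closing pads turn it upright.

{"op": "arm_command", "data": {
  "plan": [
    {"dx": -8,"dy": 40,"dz": 8,"yaw": 0},
    {"dx": -12,"dy": 80,"dz": 8,"yaw": 0},
    {"dx": -12,"dy": 100,"dz": 8,"yaw": 0},
    {"dx": -12,"dy": 100,"dz": 8,"yaw": 0},
    {"dx": -12,"dy": 100,"dz": 8,"yaw": 0}
  ],
  "grip": 0.3
}}

```text
time: 1.8
ee_pos: [0.473, 0.2571, 0.1512]
tool_rot: [[0.066, -0.001, 0.998], [-0.998, 0.0, 0.066], [-0.0, -1.0, -0.001]]
force: [0.0, -0.5, 0.5]
gripper_width: 0.651
```

```bash
cat > look.py <<'E'
import sys
from plant import ctrl
import cv2,numpy as np,pickle
np.set_printoptions(precision=4,suppress=True)
tag=sys.argv[1]
o=ctrl.get_obs();print(o['time'],o['ee_pos'],o['tool_rot'].ravel() if hasattr(o['tool_rot'],'ravel') else o['tool_rot'],o['force'],o['gripper_width'],o['joint_pos'])
for n in sys.argv[2:]:
    pickle.dump(ctrl.get_calibration(n),open(f'pics/{n}_{tag}.pkl','wb'))
    cv2.imwrite(f'pics/{n}_{tag}.png',ctrl.snapshot(n)[:,:,::-1])
E
python3 look.py a wrist
```

```text
1.8 [0.473  0.2571 0.1512] [ 0.0658 -0.0006  0.9978 -0.9978  0.      0.0658 -0.0001 -1.     -0.0006] [ 0.0232 -0.5189  0.5154] 0.6513573922719404 [-0.8326  0.4951  0.3395  2.1046 -0.2907  0.5861 -0.2211]
```

View pics/wrist_a.png

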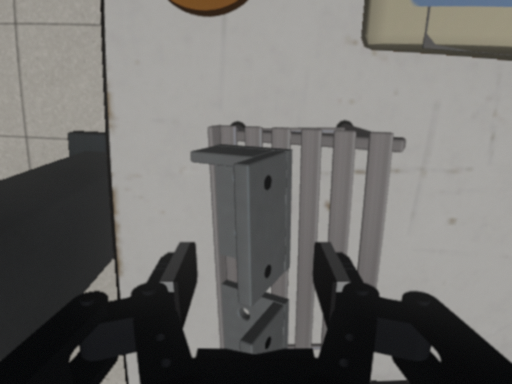

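Upper bracket sits between the fingers (wall at columns 237–290, fingers at 197 and 313). Descending.

{"op": "arm_command", "data": {
  "plan": [
    {"dx": 3,"dy": 20,"dz": 3,"yaw": 0},
    {"dx": 6,"dy": 40,"dz": 3,"yaw": 0},
    {"dx": 6,"dy": 55,"dz": 3,"yaw": 0},
    {"dx": 6,"dy": 64,"dz": 3,"yaw": 0},
    {"dx": 6,"dy": 69,"dz": 3,"yaw": 0},
    {"dx": 6,"dy": 69,"dz": 3,"yaw": 0},
    {"dx": 6,"dy": 69,"dz": 3,"yaw": 0}
  ]
}}

```text
time: 2.55
ee_pos: [0.4773, 0.2507, 0.083]
tool_rot: [[0.064, 0.001, 0.998], [-0.998, 0.001, 0.064], [-0.001, -1.0, 0.001]]
force: [0.3, -0.5, 0.6]
gripper_width: 0.651
```

```bash
python3 look.py b wrist scene; python3 -c "
import cv2,numpy as np
a=cv2.imread('pics/wrist_b.png');b=cv2.imread('pics/scene_b.png')[120:220,170:280]
b=cv2.resize(b,(288*11//10,288),interpolation=2);c=np.zeros((384,800,3),'uint8');c[:,:480]=a[:,16:496];c[:288,480:796]=b[:,:316];cv2.imwrite('pics/cb.png',c)"
```

```text
2.55 [0.4773 0.2507 0.083 ] [ 0.0642  0.0013  0.9979 -0.9979  0.0008  0.0642 -0.0007 -1.      0.0013] [ 0.2708 -0.4896  0.6102] 0.6505743345859517 [-0.7588  0.6028  0.2634  2.138  -0.3542  0.4397 -0.1532]
```

View pics/cb.png

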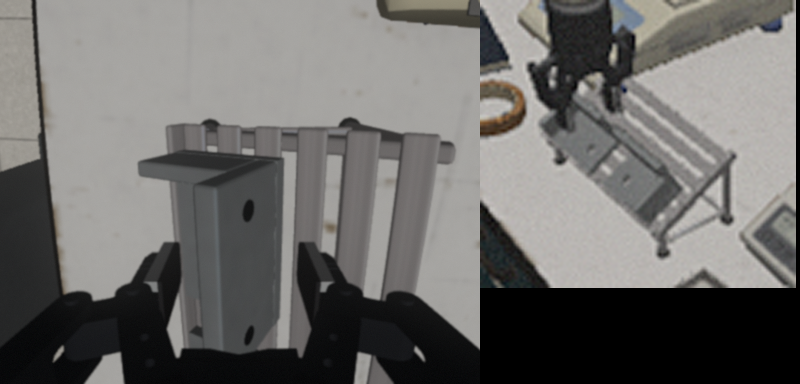

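The wall is between the pads with no contact. Closing.

{"op": "arm_command", "data": {
  "plan": [
    {"dx": 0,"dy": 0,"dz": 0,"yaw": 0},
    {"dx": 0,"dy": 0,"dz": 0,"yaw": 0},
    {"dx": 0,"dy": 0,"dz": 0,"yaw": 0},
    {"dx": 0,"dy": 0,"dz": 0,"yaw": 0},
    {"dx": 0,"dy": 0,"dz": 0,"yaw": 0},
    {"dx": 0,"dy": 0,"dz": 0,"yaw": 0}
  ],
  "grip": -1
}}

```text
time: 3.25
ee_pos: [0.4754, 0.25, 0.0816]
tool_rot: [[0.064, -0.002, 0.998], [-0.998, -0.001, 0.064], [0.001, -1.0, -0.003]]
force: [-1.1, 1.0, -4.5]
gripper_width: 0.109
```

```bash
cat > comb.py <<'E'
import cv2,numpy as np,sys
t=sys.argv[1];x0,y0=int(sys.argv[2]),int(sys.argv[3])
a=cv2.imread(f'pics/wrist_{t}.png');b=cv2.imread(f'pics/scene_{t}.png')[y0:y0+96,x0:x0+80]
c=np.zeros((384,800,3),'uint8');c[:,:480]=a[:,16:496];c[:,480:]=cv2.resize(b,(320,384),interpolation=2);cv2.imwrite(f'pics/c{t}.png',c)
E
python3 look.py c wrist scene; python3 comb.py c 165 120
```

```text
3.25 [0.4754 0.25   0.0816] [ 0.0645 -0.0024  0.9979 -0.9979 -0.0011  0.0645  0.0009 -1.     -0.0025] [-1.0694  0.9694 -4.5056] 0.10938418048957488 [-0.7586  0.6046  0.2623  2.1403 -0.3544  0.4398 -0.1531]
```

View pics/cc.png

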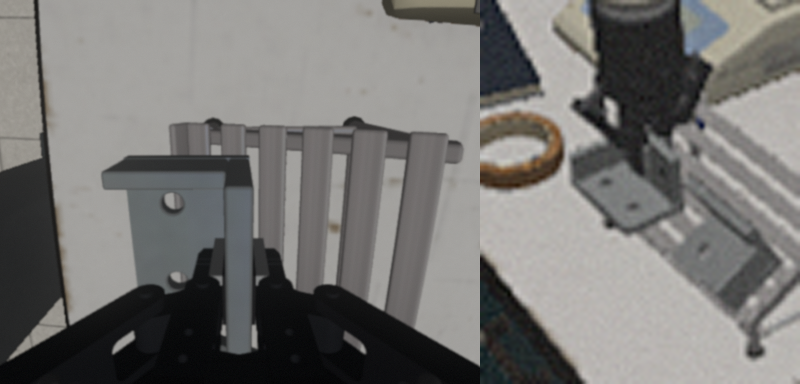

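The bracket is gripped, and the pads have turned its wall vertical (wall top at columns 241–266). I'll lift it and estimate how far the base sits below the TCP.

{"op": "arm_command", "data": {
  "plan": [
    {"dx": 0,"dy": -15,"dz": 0,"yaw": 0},
    {"dx": 0,"dy": -40,"dz": 0,"yaw": 0},
    {"dx": 0,"dy": -80,"dz": 0,"yaw": 0},
    {"dx": 0,"dy": -120,"dz": 0,"yaw": 0},
    {"dx": 0,"dy": -140,"dz": 0,"yaw": 0},
    {"dx": 0,"dy": -140,"dz": 0,"yaw": 0},
    {"dx": 0,"dy": -140,"dz": 0,"yaw": 0}
  ]
}}

```text
time: 4.05
ee_pos: [0.4758, 0.2502, 0.2216]
tool_rot: [[0.065, -0.001, 0.998], [-0.998, -0.0, 0.065], [0.0, -1.0, -0.001]]
force: [-0.7, 0.3, -4.0]
gripper_width: 0.111
```

```bash
python3 look.py d wrist scene; python3 comb.py d 150 90;python3 - <<'E'
from h import *
import pickle
np.set_printoptions(precision=4,suppress=True)
c=pickle.load(open('pics/wrist_d.pkl','rb'))
from plant import ctrl
o=ctrl.get_obs();p=np.array(o['ee_pos']);R=np.array(o['tool_rot'])
for zt in (.03,.035,.04,.045,.05):
    # wall top corners at +y end in tool frame: tool x=-45, y=-zt, z=+-5
    P=[p+R@np.array([-.045,-zt,s]) for s in(-.005,.005)]+[p+R@np.array([-.045,-zt+.058,s]) for s in (-.055,.005)]
    print(zt,proj(c,P))
E
```

```text
4.05 [0.4758 0.2502 0.2216] [ 0.0645 -0.0012  0.9979 -0.9979 -0.0003  0.0645  0.0002 -1.     -0.0012] [-0.6934  0.3237 -3.9792] 0.1110542957975247 [-0.8765  0.3935  0.4059  2.0526 -0.2272  0.7388 -0.2645]
0.03 [[240.0322 180.9715]
 [267.5207 180.9742]
 [151.6451 154.1793]
 [263.1178 153.9255]]
0.035 [[239.4522 184.5476]
 [268.1016 184.5497]
 [148.7847 155.8132]
 [263.3834 155.5547]]
0.04 [[238.8214 188.4392]
 [268.7334 188.4406]
 [145.7613 157.5419]
 [263.6645 157.2794]]
0.045 [[238.1328 192.6897]
 [269.4231 192.6902]
 [142.5607 159.3738]
 [263.9626 159.1081]]
0.05 [[237.3782 197.3509]
 [270.1789 197.3503]
 [139.167  161.3182]
 [264.279  161.0505]]
```

View pics/cd.png

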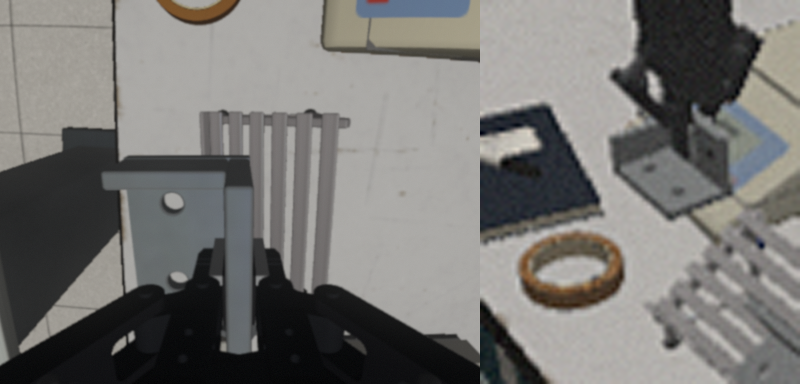

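View pics/wrist_d.png

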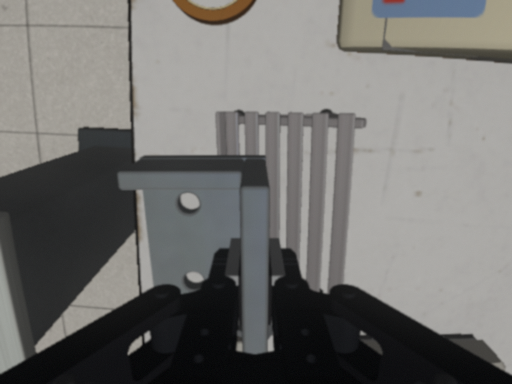

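{"op": "arm_command", "data": {
  "plan": [
    {"dx": 25,"dy": 0,"dz": -3,"yaw": -1},
    {"dx": 60,"dy": 0,"dz": -6,"yaw": -2},
    {"dx": 100,"dy": 0,"dz": -10,"yaw": -3},
    {"dx": 145,"dy": 0,"dz": -15,"yaw": -4},
    {"dx": 190,"dy": 0,"dz": -20,"yaw": -5},
    {"dx": 235,"dy": 0,"dz": -24,"yaw": -5},
    {"dx": 275,"dy": 0,"dz": -29,"yaw": -5},
    {"dx": 310,"dy": 10,"dz": -32,"yaw": -5},
    {"dx": 330,"dy": 30,"dz": -35,"yaw": -5},
    {"dx": 340,"dy": 60,"dz": -35,"yaw": -5}
  ]
}}

```text
time: 5.15
ee_pos: [0.4634, -0.0942, 0.1615]
tool_rot: [[0.147, 0.001, 0.989], [-0.989, -0.001, 0.147], [0.002, -1.0, 0.001]]
force: [0.3, 0.2, -3.7]
gripper_width: 0.109
```

{"op": "arm_command", "data": {
  "plan": [
    {"dx": 0,"dy": 25,"dz": 0,"yaw": 0},
    {"dx": 0,"dy": 50,"dz": 0,"yaw": 0},
    {"dx": 0,"dy": 70,"dz": 0,"yaw": 0},
    {"dx": 0,"dy": 85,"dz": 0,"yaw": 0},
    {"dx": 0,"dy": 95,"dz": 0,"yaw": 0},
    {"dx": 0,"dy": 100,"dz": 0,"yaw": 0},
    {"dx": 0,"dy": 100,"dz": 0,"yaw": 0},
    {"dx": 0,"dy": 100,"dz": 0,"yaw": 0}
  ]
}}

```text
time: 5.95
ee_pos: [0.4639, -0.0913, 0.0625]
tool_rot: [[0.151, 0.0, 0.989], [-0.989, -0.0, 0.151], [0.0, -1.0, 0.0]]
force: [-0.3, -0.0, -4.1]
gripper_width: 0.109
```

```bash
python3 look.py e wrist scene top; python3 comb.py e 215 180; python3 -c "
import cv2
cv2.imwrite('pics/te.png',cv2.resize(cv2.imread('pics/top_e.png')[190:275,245:345],(600,510),interpolation=2))"
```

```text
5.95 [ 0.4639 -0.0913  0.0625] [ 0.1507  0.0005  0.9886 -0.9886 -0.0001  0.1507  0.0002 -1.      0.0005] [-0.3222 -0.0286 -4.1202] 0.10930667534277072 [-0.0654  0.5917  0.221   2.2875 -0.4282  0.2988  0.6815]
```

View pics/ce.png

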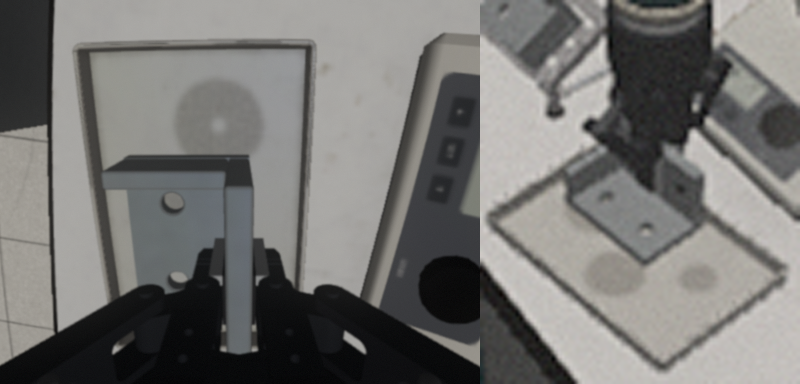

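View pics/te.png

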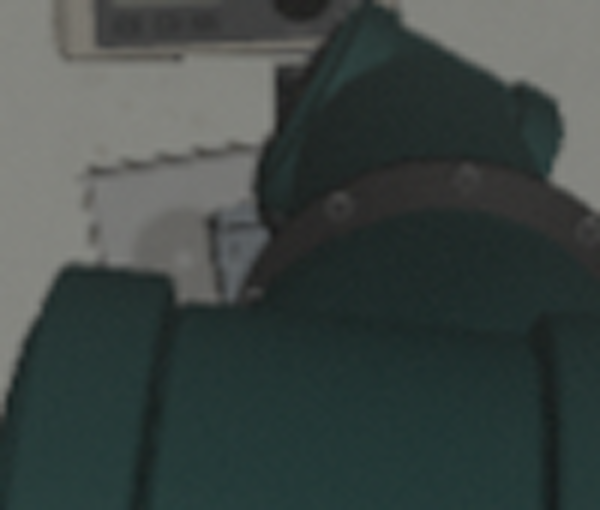

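Run:
```python
from h import *
import pickle
c=pickle.load(open('pics/wrist_e.pkl','rb'))
P=onz(c,[(91,45),(331,43)],.016);print(P)
d=P[1]-P[0];print(np.linalg.norm(d),np.degrees(np.arctan2(d[1],d[0])))
x=d/np.linalg.norm(d);y=np.array([-x[1],x[0],0]);print(P.mean(0)-.1*y)
```

```text
[[ 0.35870234 -0.00326761  0.016     ]
 [ 0.48911971  0.01653634  0.016     ]]
0.13191242242185974 8.634431663036587
[ 0.43892398 -0.09223227  0.016     ]
```

Both views agree on the tray (centre about (0.439, −0.093), 8.7°). Lowering slowly.

{"op": "arm_command", "data": {
  "plan": [
    {"dx": 0,"dy": 12,"dz": 0,"yaw": 0},
    {"dx": 0,"dy": 22,"dz": 0,"yaw": 0},
    {"dx": 0,"dy": 28,"dz": 0,"yaw": 0},
    {"dx": 0,"dy": 31,"dz": 0,"yaw": 0},
    {"dx": 0,"dy": 32,"dz": 0,"yaw": 0},
    {"dx": 0,"dy": 33,"dz": 0,"yaw": 0}
  ]
}}

```text
time: 6.7
ee_pos: [0.4636, -0.0913, 0.0291]
tool_rot: [[0.151, -0.0, 0.989], [-0.989, -0.0, 0.151], [-0.0, -1.0, -0.0]]
force: [0.2, -1.0, -3.5]
gripper_width: 0.109
```

{"op": "arm_command", "data": {
  "plan": [
    {"dx": 0,"dy": 1,"dz": 0,"yaw": 0},
    {"dx": 0,"dy": 2,"dz": 0,"yaw": 0},
    {"dx": 0,"dy": 2,"dz": 0,"yaw": 0}
  ]
}}

```text
time: 7.0
ee_pos: [0.4637, -0.0912, 0.0274]
tool_rot: [[0.151, 0.0, 0.989], [-0.989, -0.0, 0.151], [0.0, -1.0, 0.0]]
force: [-0.3, 0.8, -4.4]
gripper_width: 0.11
```

{"op": "arm_command", "data": {
  "plan": [
    {"dx": 0,"dy": 1,"dz": 0,"yaw": 0},
    {"dx": 0,"dy": 2,"dz": 0,"yaw": 0},
    {"dx": 0,"dy": 2,"dz": 0,"yaw": 0}
  ]
}}

```text
time: 7.3
ee_pos: [0.4636, -0.0912, 0.0252]
tool_rot: [[0.151, -0.0, 0.989], [-0.989, -0.0, 0.151], [-0.0, -1.0, -0.0]]
force: [0.5, 0.7, -4.2]
gripper_width: 0.112
```

{"op": "arm_command", "data": {
  "plan": [
    {"dx": 0,"dy": 1,"dz": 0,"yaw": 0},
    {"dx": 0,"dy": 2,"dz": 0,"yaw": 0},
    {"dx": 0,"dy": 2,"dz": 0,"yaw": 0}
  ]
}}

```text
time: 7.6
ee_pos: [0.4636, -0.0912, 0.0232]
tool_rot: [[0.151, -0.0, 0.989], [-0.989, 0.0, 0.151], [-0.0, -1.0, -0.0]]
force: [1.0, 0.1, -4.0]
gripper_width: 0.106
```

{"op": "arm_command", "data": {
  "plan": [
    {"dx": 0,"dy": 1,"dz": 0,"yaw": 0},
    {"dx": 0,"dy": 2,"dz": 0,"yaw": 0},
    {"dx": 0,"dy": 2,"dz": 0,"yaw": 0}
  ]
}}

```text
time: 7.9
ee_pos: [0.4635, -0.0912, 0.0211]
tool_rot: [[0.151, -0.0, 0.989], [-0.989, 0.0, 0.151], [-0.0, -1.0, -0.0]]
force: [0.5, 0.4, -3.2]
gripper_width: 0.11
```

```bash
python3 look.py f wrist scene; python3 comb.py f 215 180
```

```text
7.9 [ 0.4635 -0.0912  0.0211] [ 0.1508 -0.0002  0.9886 -0.9886  0.0001  0.1508 -0.0001 -1.     -0.0002] [ 0.4536  0.4052 -3.2107] 0.11009464902482836 [-0.007   0.671   0.1429  2.2959 -0.461   0.2004  0.7096]
```

View pics/cf.png

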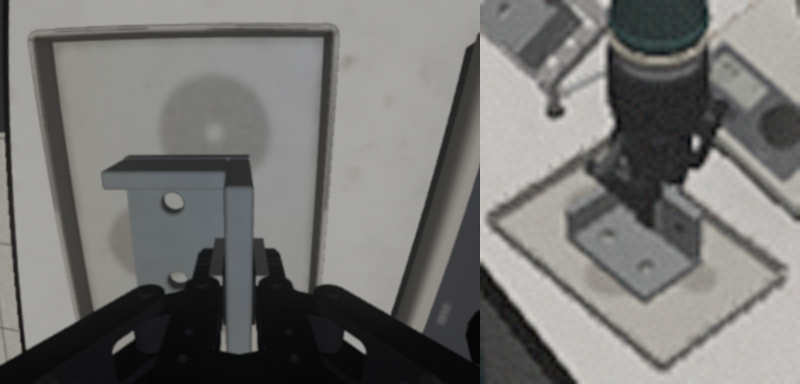

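{"op": "arm_command", "data": {
  "plan": [
    {"dx": 0,"dy": 1,"dz": 0,"yaw": 0},
    {"dx": 0,"dy": 1,"dz": 0,"yaw": 0}
  ]
}}

```text
time: 8.2
ee_pos: [0.4636, -0.0912, 0.0202]
tool_rot: [[0.151, -0.0, 0.989], [-0.989, 0.0, 0.151], [-0.0, -1.0, -0.0]]
force: [0.1, 0.6, -3.2]
gripper_width: 0.114
```

{"op": "arm_command", "data": {
  "plan": [
    {"dx": 0,"dy": 1,"dz": 0,"yaw": 0},
    {"dx": 0,"dy": 1,"dz": 0,"yaw": 0}
  ]
}}

```text
time: 8.4
ee_pos: [0.4636, -0.0912, 0.0192]
tool_rot: [[0.151, -0.0, 0.989], [-0.989, 0.0, 0.151], [-0.0, -1.0, -0.0]]
force: [-0.3, -0.4, -3.4]
gripper_width: 0.109
```

{"op": "arm_command", "data": {
  "plan": [
    {"dx": 0,"dy": 1,"dz": 0,"yaw": 0},
    {"dx": 0,"dy": 1,"dz": 0,"yaw": 0}
  ]
}}

```text
time: 8.6
ee_pos: [0.4637, -0.0912, 0.0186]
tool_rot: [[0.151, 0.0, 0.989], [-0.989, 0.0, 0.151], [-0.0, -1.0, 0.0]]
force: [-1.2, 0.6, 1.0]
gripper_width: 0.108
```

Contact: the vertical force went from −3.4 to +1.0 N. Releasing, then lifting.

{"op": "arm_command", "data": {
  "plan": [
    {"dx": 0,"dy": 0,"dz": 0,"yaw": 0},
    {"dx": 0,"dy": 0,"dz": 0,"yaw": 0},
    {"dx": 0,"dy": 0,"dz": 0,"yaw": 0},
    {"dx": 0,"dy": 0,"dz": 0,"yaw": 0}
  ],
  "grip": 0
}}

```text
time: 9.0
ee_pos: [0.4637, -0.0912, 0.0183]
tool_rot: [[0.151, 0.0, 0.989], [-0.989, -0.0, 0.151], [0.0, -1.0, 0.0]]
force: [-0.0, 0.5, 0.2]
gripper_width: 0.503
```

{"op": "arm_command", "data": {
  "plan": [
    {"dx": 0,"dy": -10,"dz": 0,"yaw": 0},
    {"dx": 0,"dy": -30,"dz": 0,"yaw": 0},
    {"dx": 0,"dy": -60,"dz": 0,"yaw": 0},
    {"dx": 0,"dy": -100,"dz": 0,"yaw": 0},
    {"dx": 0,"dy": -140,"dz": 0,"yaw": 0},
    {"dx": 0,"dy": -180,"dz": 0,"yaw": 0},
    {"dx": 0,"dy": -180,"dz": 0,"yaw": 0}
  ]
}}

```text
time: 9.7
ee_pos: [0.4667, -0.092, 0.2034]
tool_rot: [[0.151, 0.01, 0.989], [-0.989, -0.0, 0.151], [0.002, -1.0, 0.01]]
force: [0.7, 0.0, -0.0]
gripper_width: 0.502
```

```bash
python3 look.py g wrist scene; python3 comb.py g 215 180
```

```text
9.7 [ 0.4667 -0.092   0.2034] [ 0.1505  0.0105  0.9885 -0.9886 -0.0001  0.1505  0.0017 -0.9999  0.0103] [ 0.6732  0.0188 -0.0109] 0.5018514396781956 [-0.262   0.3467  0.4598  2.2044 -0.2617  0.63    0.5366]
```

View pics/cg.png

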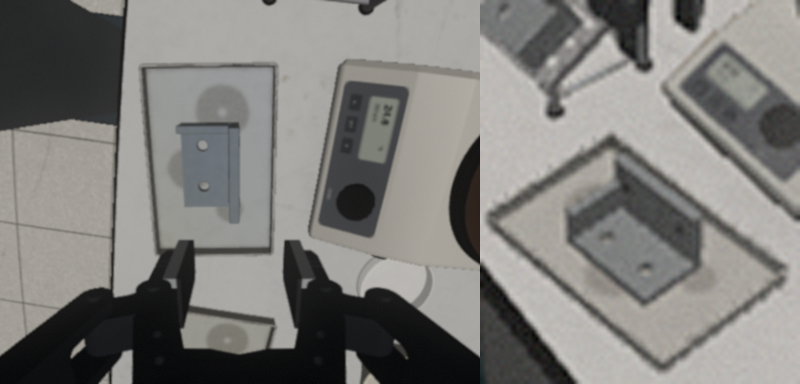

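Left-hand bracket stands flat and centred in the left tray (wrist columns 195–255, rows 123–222). On to the second bracket.

{"op": "arm_command", "data": {
  "plan": [
    {"dx": -25,"dy": 0,"dz": 6,"yaw": 1},
    {"dx": -65,"dy": 0,"dz": 16,"yaw": 2},
    {"dx": -110,"dy": 0,"dz": 26,"yaw": 3},
    {"dx": -155,"dy": 0,"dz": 37,"yaw": 4},
    {"dx": -190,"dy": 0,"dz": 46,"yaw": 5},
    {"dx": -210,"dy": 0,"dz": 51,"yaw": 5},
    {"dx": -218,"dy": 0,"dz": 53,"yaw": 5},
    {"dx": -218,"dy": 20,"dz": 53,"yaw": 5},
    {"dx": -218,"dy": 30,"dz": 53,"yaw": 5},
    {"dx": -218,"dy": 30,"dz": 53,"yaw": 5}
  ],
  "grip": 0.3
}}

```text
time: 10.8
ee_pos: [0.4812, 0.1305, 0.1665]
tool_rot: [[0.062, -0.005, 0.998], [-0.998, -0.002, 0.062], [0.002, -1.0, -0.005]]
force: [-0.7, 0.2, -0.5]
gripper_width: 0.652
```

{"op": "arm_command", "data": {
  "plan": [
    {"dx": 0,"dy": 0,"dz": 0,"yaw": 0}
  ]
}}

```text
time: 10.9
ee_pos: [0.4828, 0.1309, 0.168]
tool_rot: [[0.062, -0.001, 0.998], [-0.998, -0.001, 0.062], [0.001, -1.0, -0.001]]
force: [0.8, -0.7, 0.6]
gripper_width: 0.644
```

```bash
python3 look.py h wrist scene; python3 -c "
import cv2
cv2.imwrite('pics/hz.png',cv2.resize(cv2.imread('pics/wrist_h.png')[120:340,180:380],(545,600),interpolation=2))"
```

```text
10.9 [0.4828 0.1309 0.168 ] [ 0.0619 -0.0013  0.9981 -0.9981 -0.0009  0.0619  0.0008 -1.     -0.0013] [ 0.8148 -0.7314  0.5572] 0.6442671078499335 [-0.6801  0.4385  0.4287  2.1755 -0.3226  0.5886  0.0456]
```

View pics/hz.png

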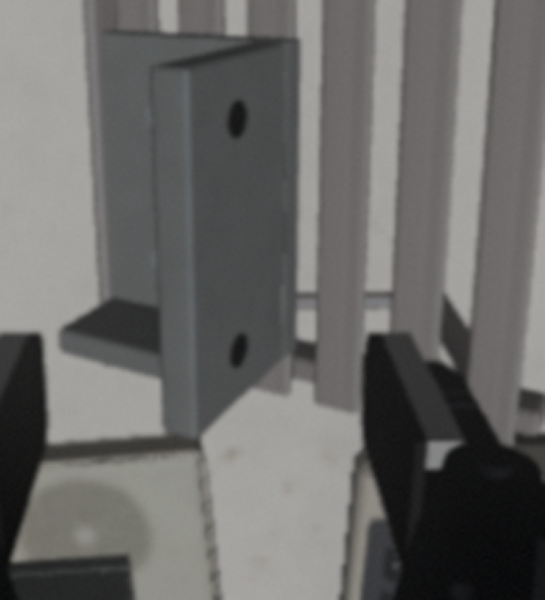

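Run:
```python
from h import *
import pickle
np.set_printoptions(precision=4,suppress=True)
c=pickle.load(open('pics/wrist_h.pkl','rb'))
k=600/220
z=lambda P:[(x/k+180,y/k+120) for x,y in P]
print(onz(c,z([(152,68),(165,437)]),.115),onz(c,z([(187,66),(201,437)]),.120),onz(c,z([(298,40)]),.07))
```

```text
[[0.4681 0.176  0.115 ]
 [0.4756 0.0831 0.115 ]] [[0.4759 0.1777 0.12  ]
 [0.4845 0.0868 0.12  ]] [[0.5049 0.1794 0.07  ]]
```

{"op": "arm_command", "data": {
  "plan": [
    {"dx": 0,"dy": 25,"dz": 1,"yaw": 0},
    {"dx": 0,"dy": 50,"dz": 1,"yaw": 0},
    {"dx": 0,"dy": 68,"dz": 1,"yaw": 0},
    {"dx": 0,"dy": 80,"dz": 1,"yaw": 0},
    {"dx": 0,"dy": 86,"dz": 1,"yaw": 0},
    {"dx": 0,"dy": 87,"dz": 1,"yaw": 0},
    {"dx": 0,"dy": 87,"dz": 1,"yaw": 0}
  ]
}}

```text
time: 11.7
ee_pos: [0.4846, 0.1324, 0.0818]
tool_rot: [[0.064, 0.001, 0.998], [-0.998, 0.0, 0.064], [-0.0, -1.0, 0.001]]
force: [0.2, -0.3, 0.6]
gripper_width: 0.652
```

```bash
python3 look.py i wrist
```

```text
11.7 [0.4846 0.1324 0.0818] [ 0.0639  0.001   0.998  -0.998   0.0003  0.0639 -0.0002 -1.      0.001 ] [ 0.1811 -0.2685  0.5761] 0.6522041525096747 [-0.5764  0.5821  0.2987  2.2192 -0.4357  0.3933  0.1452]
```

View pics/wrist_i.png

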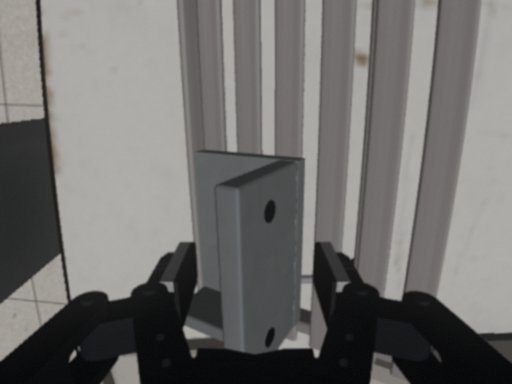

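The wall is between the pads again (columns 217–302). Closing, then lifting.

{"op": "arm_command", "data": {
  "plan": [
    {"dx": 0,"dy": 0,"dz": 0,"yaw": 0},
    {"dx": 0,"dy": 0,"dz": 0,"yaw": 0},
    {"dx": 0,"dy": 0,"dz": 0,"yaw": 0},
    {"dx": 0,"dy": 0,"dz": 0,"yaw": 0},
    {"dx": 0,"dy": 0,"dz": 0,"yaw": 0},
    {"dx": 0,"dy": 0,"dz": 0,"yaw": 0},
    {"dx": 0,"dy": 0,"dz": 0,"yaw": 0}
  ],
  "grip": -1
}}

```text
time: 12.45
ee_pos: [0.4832, 0.1322, 0.0809]
tool_rot: [[0.064, -0.001, 0.998], [-0.998, -0.0, 0.064], [0.0, -1.0, -0.002]]
force: [-0.6, -0.1, -3.1]
gripper_width: 0.108
```

{"op": "arm_command", "data": {
  "plan": [
    {"dx": 0,"dy": -15,"dz": 0,"yaw": 0},
    {"dx": 0,"dy": -40,"dz": 0,"yaw": 0},
    {"dx": 0,"dy": -80,"dz": 0,"yaw": 0},
    {"dx": 0,"dy": -120,"dz": 0,"yaw": 0},
    {"dx": 0,"dy": -140,"dz": 0,"yaw": 0},
    {"dx": 0,"dy": -140,"dz": 0,"yaw": 0},
    {"dx": 0,"dy": -140,"dz": 0,"yaw": 0}
  ]
}}

```text
time: 13.15
ee_pos: [0.4831, 0.1324, 0.2206]
tool_rot: [[0.064, -0.001, 0.998], [-0.998, 0.0, 0.064], [-0.0, -1.0, -0.001]]
force: [-1.0, 0.1, -3.9]
gripper_width: 0.114
```

```bash
python3 look.py j wrist scene; python3 comb.py j 180 100
```

```text
13.15 [0.4831 0.1324 0.2206] [ 0.0644 -0.0012  0.9979 -0.9979  0.      0.0644 -0.0001 -1.     -0.0012] [-0.9784  0.1438 -3.9251] 0.1135632776344063 [-0.7439  0.3599  0.4974  2.1313 -0.2616  0.7091 -0.0086]
```

View pics/cj.png

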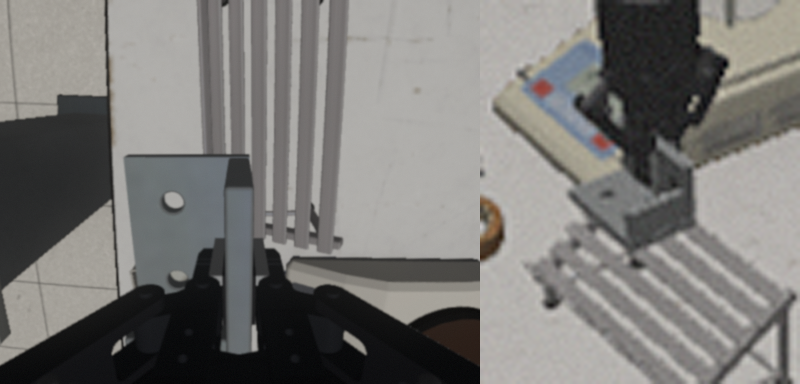

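Right-hand bracket is held upright, cheek at the −y end. Carrying to the right tray, with a small bias towards the robot to stay clear of the yellow hotplate.

{"op": "arm_command", "data": {
  "plan": [
    {"dx": 25,"dy": 0,"dz": -1,"yaw": 0},
    {"dx": 65,"dy": 0,"dz": -3,"yaw": 1},
    {"dx": 110,"dy": 0,"dz": -6,"yaw": 2},
    {"dx": 155,"dy": 0,"dz": -9,"yaw": 3},
    {"dx": 200,"dy": 0,"dz": -12,"yaw": 4},
    {"dx": 245,"dy": 0,"dz": -14,"yaw": 5},
    {"dx": 290,"dy": 0,"dz": -17,"yaw": 5.5},
    {"dx": 335,"dy": 0,"dz": -20,"yaw": 5.5},
    {"dx": 380,"dy": 0,"dz": -23,"yaw": 5.5},
    {"dx": 420,"dy": 0,"dz": -25,"yaw": 5.5}
  ]
}}

```text
time: 14.25
ee_pos: [0.4845, -0.2903, 0.2192]
tool_rot: [[-0.033, -0.004, 0.999], [-0.999, 0.001, -0.033], [-0.001, -1.0, -0.004]]
force: [1.7, 0.5, -3.7]
gripper_width: 0.105
```

{"op": "arm_command", "data": {
  "plan": [
    {"dx": 35,"dy": 0,"dz": -1,"yaw": 0},
    {"dx": 62,"dy": 0,"dz": 3,"yaw": 0},
    {"dx": 80,"dy": 0,"dz": 4,"yaw": 0},
    {"dx": 87,"dy": 10,"dz": 5,"yaw": 0},
    {"dx": 87,"dy": 30,"dz": 5,"yaw": 0},
    {"dx": 87,"dy": 60,"dz": 5,"yaw": 0},
    {"dx": 87,"dy": 80,"dz": 5,"yaw": 0},
    {"dx": 87,"dy": 90,"dz": 5,"yaw": 0},
    {"dx": 87,"dy": 90,"dz": 5,"yaw": 0},
    {"dx": 87,"dy": 90,"dz": 5,"yaw": 0}
  ]
}}

```text
time: 15.25
ee_pos: [0.4885, -0.3753, 0.1311]
tool_rot: [[-0.032, -0.0, 1.0], [-1.0, 0.0, -0.032], [-0.0, -1.0, -0.0]]
force: [-0.6, -0.0, -3.8]
gripper_width: 0.11
```

```bash
python3 look.py k wrist scene; python3 comb.py k 285 210
```

```text
15.25 [ 0.4885 -0.3753  0.1311] [-0.0315 -0.0002  0.9995 -0.9995  0.0002 -0.0315 -0.0002 -1.     -0.0002] [-0.6257 -0.0341 -3.7849] 0.11030805165460048 [ 0.272   0.625   0.4493  1.9487 -0.4264  0.6618  0.9574]
```

View pics/wrist_k.png

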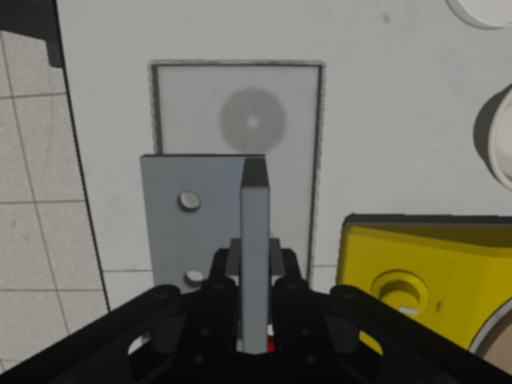

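View pics/scene_k.png

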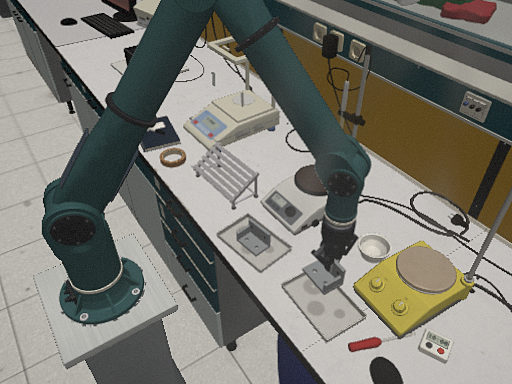

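Run:
```python
from h import *
import pickle
np.set_printoptions(precision=4,suppress=True)
c=pickle.load(open('pics/wrist_k.pkl','rb'))
P=onz(c,[(150,62),(325,62)],.016);print(P)
d=P[1]-P[0];x=d/np.linalg.norm(d);y=np.array([-x[1],x[0],0]);print(np.linalg.norm(d),np.degrees(np.arctan2(d[1],d[0])),P.mean(0)-.1*y)
for h in (0,.05,.08):print(h,onz(c,[(342,225),(338,275)],h))
```

```text
[[ 0.4125 -0.273   0.016 ]
 [ 0.5439 -0.2774  0.016 ]]
0.13149331386425264 -1.9482387533145349 [ 0.4748 -0.3752  0.016 ]
0 [[ 0.5667 -0.416   0.    ]
 [ 0.5656 -0.4679  0.    ]]
0.05 [[ 0.5528 -0.3951  0.05  ]
 [ 0.5519 -0.4375  0.05  ]]
0.08 [[ 0.5445 -0.3825  0.08  ]
 [ 0.5437 -0.4193  0.08  ]]
```

Tray centre is confirmed at about (0.474, −0.375). The bracket will land about 10 mm robot-side of it, and the hotplate edge (x ≥ 0.545) is clear. Descending.

{"op": "arm_command", "data": {
  "plan": [
    {"dx": 0,"dy": 25,"dz": 0,"yaw": 0},
    {"dx": 0,"dy": 50,"dz": 0,"yaw": 0},
    {"dx": 0,"dy": 72,"dz": 0,"yaw": 0},
    {"dx": 0,"dy": 88,"dz": 0,"yaw": 0},
    {"dx": 0,"dy": 98,"dz": 0,"yaw": 0},
    {"dx": 0,"dy": 102,"dz": 0,"yaw": 0},
    {"dx": 0,"dy": 104,"dz": 0,"yaw": 0},
    {"dx": 0,"dy": 104,"dz": 0,"yaw": 0}
  ]
}}

```text
time: 16.15
ee_pos: [0.4887, -0.3759, 0.0278]
tool_rot: [[-0.032, 0.001, 0.999], [-0.999, -0.001, -0.032], [0.001, -1.0, 0.001]]
force: [-0.2, 0.4, -3.2]
gripper_width: 0.111
```

{"op": "arm_command", "data": {
  "plan": [
    {"dx": 0,"dy": 1,"dz": 0,"yaw": 0},
    {"dx": 0,"dy": 2,"dz": 0,"yaw": 0},
    {"dx": 0,"dy": 3,"dz": 0,"yaw": 0},
    {"dx": 0,"dy": 4,"dz": 0,"yaw": 0},
    {"dx": 0,"dy": 4,"dz": 0,"yaw": 0}
  ]
}}

```text
time: 16.65
ee_pos: [0.4883, -0.3754, 0.0232]
tool_rot: [[-0.032, -0.0, 0.999], [-0.999, 0.0, -0.032], [-0.0, -1.0, -0.0]]
force: [-0.5, 0.1, -3.7]
gripper_width: 0.111
```

{"op": "arm_command", "data": {
  "plan": [
    {"dx": 0,"dy": 1,"dz": 0,"yaw": 0},
    {"dx": 0,"dy": 2,"dz": 0,"yaw": 0},
    {"dx": 0,"dy": 2,"dz": 0,"yaw": 0}
  ]
}}

```text
time: 16.95
ee_pos: [0.4882, -0.3754, 0.0211]
tool_rot: [[-0.032, -0.0, 0.999], [-0.999, 0.0, -0.032], [-0.0, -1.0, -0.0]]
force: [0.3, 0.9, -2.9]
gripper_width: 0.11
```

{"op": "arm_command", "data": {
  "plan": [
    {"dx": 0,"dy": 1,"dz": 0,"yaw": 0},
    {"dx": 0,"dy": 1,"dz": 0,"yaw": 0}
  ]
}}

```text
time: 17.15
ee_pos: [0.4882, -0.3755, 0.0202]
tool_rot: [[-0.032, -0.0, 0.999], [-0.999, 0.0, -0.032], [-0.0, -1.0, -0.0]]
force: [-0.5, 0.3, -3.9]
gripper_width: 0.11
```

{"op": "arm_command", "data": {
  "plan": [
    {"dx": 0,"dy": 1,"dz": 0,"yaw": 0},
    {"dx": 0,"dy": 1,"dz": 0,"yaw": 0}
  ]
}}

```text
time: 17.35
ee_pos: [0.4884, -0.3756, 0.0197]
tool_rot: [[-0.032, 0.0, 0.999], [-0.999, 0.0, -0.032], [-0.0, -1.0, 0.0]]
force: [-0.4, 2.1, -0.8]
gripper_width: 0.108
```

{"op": "arm_command", "data": {
  "plan": [
    {"dx": 0,"dy": 1,"dz": 0,"yaw": 0},
    {"dx": 0,"dy": 1,"dz": 0,"yaw": 0}
  ]
}}

```text
time: 17.55
ee_pos: [0.4885, -0.3755, 0.0195]
tool_rot: [[-0.032, 0.001, 0.999], [-0.999, 0.0, -0.032], [-0.0, -1.0, 0.001]]
force: [-1.8, 2.6, 7.2]
gripper_width: 0.104
```

Firm contact. Releasing and lifting.

{"op": "arm_command", "data": {
  "plan": [
    {"dx": 0,"dy": 0,"dz": 0,"yaw": 0},
    {"dx": 0,"dy": 0,"dz": 0,"yaw": 0},
    {"dx": 0,"dy": 0,"dz": 0,"yaw": 0},
    {"dx": 0,"dy": 0,"dz": 0,"yaw": 0}
  ],
  "grip": 0
}}

```text
time: 17.95
ee_pos: [0.4884, -0.3757, 0.0182]
tool_rot: [[-0.032, 0.0, 0.999], [-0.999, -0.0, -0.032], [0.0, -1.0, 0.0]]
force: [0.5, 0.1, -0.5]
gripper_width: 0.497
```

{"op": "arm_command", "data": {
  "plan": [
    {"dx": 0,"dy": -10,"dz": 0,"yaw": 0},
    {"dx": 0,"dy": -30,"dz": 0,"yaw": 0},
    {"dx": 0,"dy": -60,"dz": 0,"yaw": 0},
    {"dx": 0,"dy": -100,"dz": 0,"yaw": 0},
    {"dx": 0,"dy": -140,"dz": 0,"yaw": 0},
    {"dx": 0,"dy": -180,"dz": 0,"yaw": 0},
    {"dx": 0,"dy": -200,"dz": 0,"yaw": 0},
    {"dx": 0,"dy": -200,"dz": 0,"yaw": 0}
  ]
}}

```text
time: 18.75
ee_pos: [0.4899, -0.3774, 0.2226]
tool_rot: [[-0.032, 0.007, 0.999], [-0.999, -0.004, -0.032], [0.004, -1.0, 0.007]]
force: [0.6, -0.5, -0.2]
gripper_width: 0.503
```

{"op": "arm_command", "data": {
  "plan": [
    {"dx": -40,"dy": 0,"dz": 0,"yaw": 0},
    {"dx": -80,"dy": 0,"dz": 0,"yaw": 0},
    {"dx": -120,"dy": 0,"dz": 0,"yaw": 0},
    {"dx": -140,"dy": 0,"dz": 0,"yaw": 0},
    {"dx": -140,"dy": 0,"dz": 0,"yaw": 0},
    {"dx": -140,"dy": 0,"dz": 0,"yaw": 0}
  ]
}}

```text
time: 19.35
ee_pos: [0.4924, -0.2355, 0.2178]
tool_rot: [[-0.031, -0.001, 1.0], [-1.0, -0.0, -0.031], [0.0, -1.0, -0.001]]
force: [-0.5, -1.1, 0.1]
gripper_width: 0.501
```

```bash
python3 look.py l wrist scene top; python3 -c "
import cv2,numpy as np
cv2.imwrite('pics/cl.png',cv2.resize(cv2.imread('pics/scene_l.png')[200:350,200:400],(800,600),interpolation=2))
cv2.imwrite('pics/tl.png',cv2.resize(cv2.imread('pics/top_l.png')[130:275,245:425],(745,600),interpolation=2))"
```

```text
19.35 [ 0.4924 -0.2355  0.2178] [-0.0311 -0.0009  0.9995 -0.9995 -0.0002 -0.0311  0.0003 -1.     -0.0009] [-0.5182 -1.1409  0.0896] 0.5011683582478575 [-0.0471  0.4323  0.5516  2.0432 -0.3264  0.7517  0.6738]
```

View pics/cl.png

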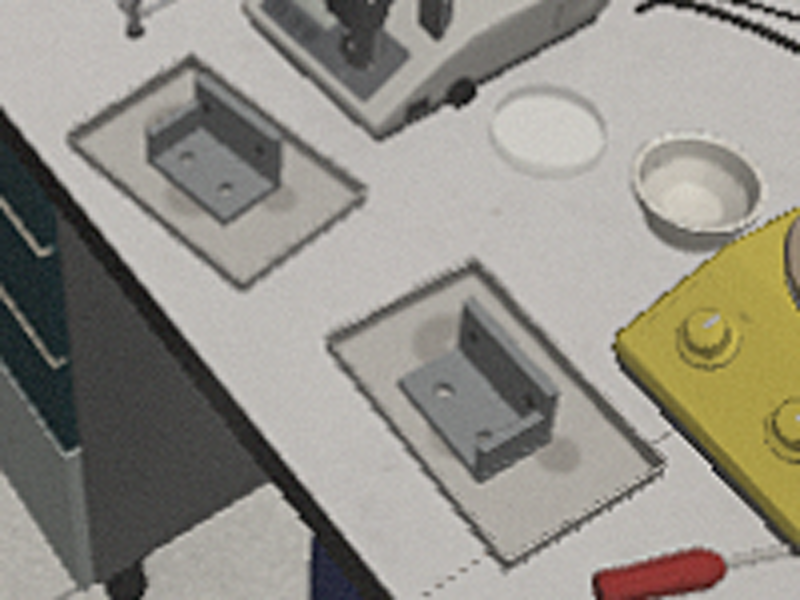

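View pics/tl.png

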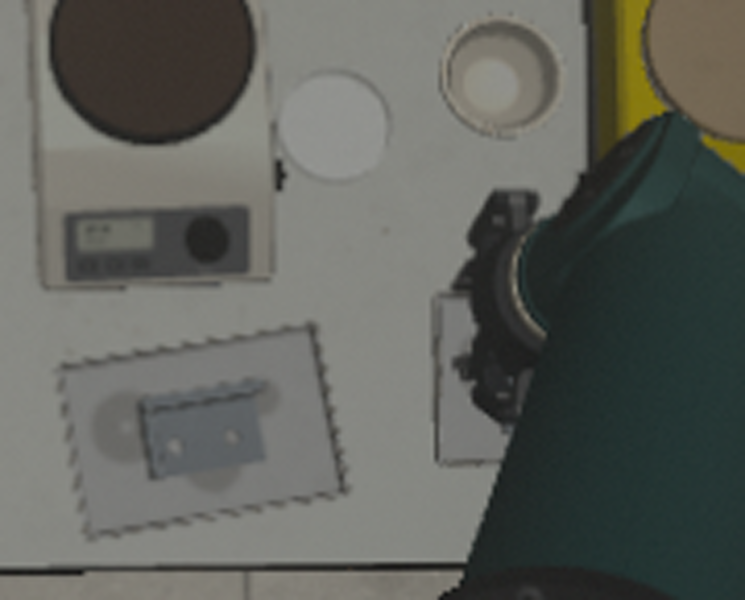

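View pics/wrist_l.png

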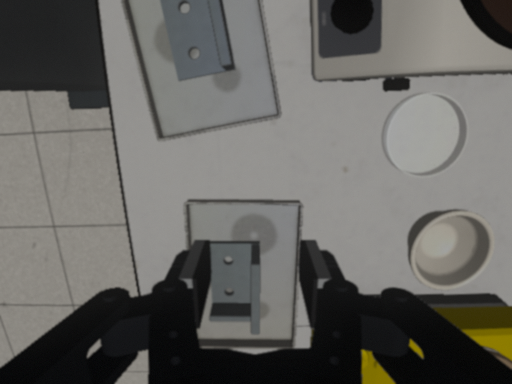

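Both brackets look flat, aligned and near the middle of their trays, and the mortar and dish are unmoved. Next is a quick numeric check before handing in.

Run:
```python
from h import *
import pickle
np.set_printoptions(precision=4,suppress=True)
c=pickle.load(open('pics/wrist_l.pkl','rb'))
P=onz(c,[(211,241)],.010)[0]; print('RH front +y corner',P); a=np.radians(-1.9)
x=np.array([np.cos(a),np.sin(a)]);y=np.array([-x[1],x[0]])
print('RH origin',P[:2]+.03*x-.045*y,'rel tray',((P[:2]+.03*x-.045*y)-[.4735,-.375])@np.c_[x,y])
t=pickle.load(open('pics/top_l.pkl','rb'));k=745/180
Q=onz(t,[(152/k+245,480/k+130),(265/k+245,461/k+130)],.010);print('LH front edge',Q,np.linalg.norm(Q[1]-Q[0]))
a=np.radians(8.7);x=np.array([np.cos(a),np.sin(a)]);y=np.array([-x[1],x[0]])
print('LH rel tray',((Q.mean(0)[:2]+.03*x)-[.4385,-.0935])@np.c_[x,y])
A,B=[cv2.imread(f'pics/{n}.png') for n in('scene0','scene_l')]
for n,(u,v) in dict(tape=(173,157),dish=(337,233),mortar=(374,248)).items():
    T=cv2.cvtColor(A,6)[v-18:v+18,u-20:u+20]; S=cv2.cvtColor(B,6)[v-28:v+28,u-30:u+30]
    r=cv2.matchTemplate(S,T,cv2.TM_CCOEFF_NORMED);_,m,_,l=cv2.minMaxLoc(r);print(n,m,np.array(l)-10)
from plant import ctrl
ctrl.job_done()
```

```text
RH front +y corner [ 0.4375 -0.324   0.01  ]
RH origin [ 0.466  -0.3699] rel tray [-0.0076  0.0048]
LH front edge [[ 0.4012 -0.0564  0.01  ]
 [ 0.4146 -0.1426  0.01  ]] 0.08726500254360399
LH rel tray [-0.0011 -0.0013]
tape 0.9912328124046326 [0 0]
dish 0.9915544390678406 [0 0]
mortar 0.9939858317375183 [0 0]
the job is handed in; nothing more can be done
```

The left-hand bracket is in the left tray and the right-hand bracket is in the right one. I handed the job in at about 19.5 s of the 58 s allowed. I gripped each bracket across its tall wall, and the closing pads turned the 30° lean upright. I then lowered each one slowly until the force reading showed contact, and let go.

Last checks, all from the camera images:
- **Left-hand bracket:** flat, about (−1, −1) mm from its tray's middle.
- **Right-hand bracket:** flat, about (−8, +5) mm from its tray's middle. I put it down about 10 mm towards the robot on purpose, to stay clear of the yellow hotplate.
- **Alignment:** I turned the gripper to each tray's measured angle and the brackets look in line; I did not measure the right-hand bracket's final angle separately.
- **Bystanders:** the tape roll, mortar and glass dish had not shifted by a single pixel in the scene picture.
- **Gripper:** it hung about 0.2 m up, touching nothing.

No check failed. The one disagreement was how far each bracket's base hung below the fingertips: the image estimate was about 6 mm too large, so I went by the force reading.

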